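Press the collar onto a diffuser bottle

TASK

Slide the loose brass collar over the neck of the white bottle clamped in the green lever press, so that it sits flat on the shoulder, while the lever is still locked up. Then flip the red safety catch right back, take the lever by its black ball and pull it down until the white press face bears firmly on the collar. Finish while still holding the lever down so that the adhesive liner in the collar can grip, and leave the tin, the dropper bottle and the finished bottle where they stand.

Things in the scene. Friction and masses are not known exactly. Their poses are not given: they have to be found in the camera images.
- collar: The loose collar: a plain brass-coloured ring standing on the bench with its hole upright, outer diameter 35, hole 29, height 20 mm, 40 g. Origin at the centre of its lower end, z along its hole; either end may go down.
- press: The fixed green bench lever press, placed and turned freely. Origin on the bench below the bottle's axis. Its axes: -x the operator's side, to which the lever is pulled; +x the pivot side; z up; the lever swings in the plane y = 0. Base plate x -95 to 190, y -70 to 70, 14 mm thick. The raised lever leaves 60 mm free between the bottle's axis and the press face.
- bottle_shoulder (a point): Centre of the flat shoulder of the white bottle in the press, 65 mm above the bench. Bottle 68 mm across, neck 25 mm across, standing 18 mm above this point, rim bevelled to 20 mm across. A seated collar has its origin here and its top 85 mm above the bench, 2 mm above the rim. Axes as the press.
- press_lever (a joint): Lever angle, rad: 0 = up, leaning 0.14 back from vertical (to the press's +x); grows as it is pulled down to -x. The face meets the seated collar at about 1.71, lever level; with no collar it goes to 1.735. A spring lifts it when let go: about 1 N at the ball at first, 4 N when down, plus the pressing. With the catch shut it moves only about 0.05.
- lever_pivot (a point): Point on the lever's pivot axis in the plane of the lever, 115 mm above the bench, 100 mm to +x of the bottle's axis; the pivot axis is the press's y. Same axes as the press.
- lever_ball (a point): Centre of the black ball, 36 mm across, on the lever's free end, 200 mm from the pivot; z axis outwards along the lever. The rod below it is 13 mm thick, farther down a bar 16 mm wide along the pivot axis. Centre 313 mm above the bench when up, 115 mm when the face meets the collar.
- press_face (a point): Centre of the white press face, a disc 46 mm across on the lever, 100 mm out from the pivot along the lever and 30 mm off its centre line; it looks down on the collar when the lever is level. To bear firmly, pull down on the ball with some 10 N or more beyond the spring, and keep that up. Axes as the ball's.
- press_catch (a joint): Angle of the red safety catch in rad: 0 = shut, its hook holding a pin of the lever; 1.25 = flipped right back against its stop. It stays where it is left (friction 0.06 N m).
- catch_tip (a point): Middle of the wide end of the catch's red thumb paddle (24 mm wide along the press's y, 10 mm thick), 46 mm from the catch pivot, 10 mm from the paddle's end. Shut, the paddle leans 23 degrees from upright to the press's -x; push it to +x, over the top, until it leans 49 degrees the other way. It moves in a plane 100 mm beside the lever, on the press's -y side.
- catch_pivot (a point): Point on the catch's pivot axis (along the press's y) in the plane of the paddle, 168 mm above the bench, 155 mm to +x of the bottle's axis and 100 mm to its -y side. Same axes as the press.
- tin: Closed aluminium candle tin, 68 mm across, 48 mm high, origin under its centre; bystander, stays where it is.
- dropper: Amber bottle with black cap, 34 mm across, 75 mm high, origin under its centre; bystander, stays where it is.
- finished: Finished white diffuser bottle with its brass collar already on, 68 mm across, 67 mm high, origin under its centre; bystander, stays where it is.
Things that resemble listed ones, but are neither listed nor needed, are in the scene too. What is meant by the collar is not blue, and is the smaller of those in its own colour.

How it is judged:
By the outcome, as a careful person would: the job done as asked, in the order asked, and still so for the second after the job is handed in, while the arm keeps its last pose, push and grip.
It also fails if it takes over 62 s, if anything falls off the work surface, if the arm or the gripper's body presses on something with over 40 N, if the wrist force passes 120 N, or if a joint passes its speed limit or range.

ROBOT

A 6-joint arm with a two-finger parallel gripper is mounted at the origin on the work surface. World frame = base frame: x ahead of the robot, y to its left, z up, the work surface at z = 0. Lengths are in m, angles in rad, forces in N, time in s.
With the tool pointing down it reaches from about 0.35 to 0.975 m from the base axis. Payload 4.9 kg.
Tool frame: the origin (TCP) lies at the very end of the fingers, on their centre line; the grasp point (between the pads) lies 19 mm behind it; z points along the fingers, y is the line along which they close (so a half turn about z gives the same grasp; the last joint's range is limited). The gripper opens to 85 mm and grips with 20 to 120 N. Pads are 22 mm wide; open, the fingers measure 114 mm over their backs; the gripper's body (76 mm by 85 mm) begins 54 mm behind the grasp point. The pads swing forward as they close: fully open they stand 13 mm farther back than shut.
Start: joints at [-1.372, 0.053, 1.613, -0, 1.476, -0.119], TCP at [0.195, -0.594, 0.231] pointing down, gripper open.
Joint ranges: [-3.01, 3.01], [-1.01, 2.22], [0.06, 2.58], [-1.02, 4.17], [0.09, 2.62], [-3.14, 3.14]. Speed limits (rad/s): [2.57, 2.57, 3.14, 3.14, 3.14, 3.14].

INTERFACE

Orientations are given as a rotation vector (axis times angle).
In Python, from station import get_obs, optics, ctrl gives the robot as it stands.
- The arm moves only by the shell command python3 -m pendant 'ROWS' [FORCE]. ROWS is JSON, a list of rows, each a list of 3 entries, a list of its own where there are three numbers: the shift along the tool's x, y, z in mm, then the turn, a rotation vector about the tool's x, y, z in rad, then the opening, from 0 (shut) to 1 (fully open). A call has 1 to 12 rows; each row shifts and turns the commanded pose from where the row before left it, along the tool's axes as they then stand; what a row does not reach is not made up. A row lasts 1/12 s, in which the tool goes at most 41.7 mm and 7.16 degrees, less where a joint would pass 70% of its speed; a pose out of reach is approached as far as the arm can. A call is refused whole if a number of a shift passes 41.7 or a number of a turn 0.125, either way. A call with a gripper value outside its range is refused whole. The fingers move at their own pace and stop on an object; FORCE is the grip in N (left out, the last holds). Time passes only in rows, so rows that do not move let the fingers close. It gives the time, the measured TCP pose, the force, the opening and the grip force at its end, in the units of the state.
- get_obs(): the state, without advancing time (a new reading comes with each control period).
- optics.get_image(name): name is "scene" or "top" or "wrist"; returns the picture (420x560x3 uint8, red, green, blue); there is no depth.
- optics.camera_model(name): a dict with "fx", "fy", "cx", "cy" (pixels), "cam_to_world" (4x4, takes a point from camera to world coordinates). Camera axes: x right, y up, looking along -z (the intrinsics and any distortion apply to the point x, -y, -z); pixel columns grow to the right and rows downward; lengths in m; the calibration is good to about 2 mm. A picture is of the moment at which its call begins: read the wrist's pose just before it. camera_model takes no time and is no camera call; for the wrist camera it gives the pose at the moment of the call.
- ctrl.finish_job(): hands the job in; it is judged then, once.
The state is a dict: "t": time; "q": joint angles; "dq": joint speeds; "effort": joint torques, N m; "tool_pos": TCP position; "tool_rot": TCP orientation; "contact_force": force on the tool from outside, world axes, zero at the start; "wrist_torque": the same for the moment, N m; "opening": finger opening in m; "grip_force": force on a finger pad.
Only numpy, scipy, OpenCV 4.12 (cv2) and the standard library are available. Lean on these libraries where they do the work, as an engineer would, in place of code of your own. Each camera call takes 0.05 s, during which the arm holds its last target. There are 200 camera calls.

## Working session

There is one attempt and no reset: what is moved stays moved. The work goes in short steps, Python scripts to look and compute and a shell command to move; the robot and the scene stay as the last step left them, time stands still between calls to the robot, and variables do not carry over. Pictures are saved under pics/ and viewed, at most 10 in all, crops included, and the job is handed in when it is done.

```bash
mkdir -p pics; cat > h.py <<'E'
import numpy as np,cv2
from station import get_obs,optics,ctrl
from scipy.spatial.transform import Rotation as R
def snap(n,f):
    m=optics.camera_model(n); im=optics.get_image(n); cv2.imwrite(f'pics/{f}.png',im[:,:,::-1]); np.save(f'pics/{f}.npy',dict(m=m,im=im),allow_pickle=True); return m,im
def load(f):
    d=np.load(f'pics/{f}.npy',allow_pickle=True).item(); return d['m'],d['im']
def ray(m,u,v):
    K=np.array([[m['fx'],0,m['cx']],[0,m['fy'],m['cy']],[0,0,1.]])
    D=np.array(m.get('dist',np.zeros(5)),float)
    x,y=cv2.undistortPoints(np.array([[[u,v]]],float),K,D)[0,0]
    T=np.array(m['cam_to_world']); d=T[:3,:3]@np.array([x,-y,-1]); return T[:3,3],d/np.linalg.norm(d)
def plane(m,u,v,z):
    o,d=ray(m,u,v); return o+d*(z-o[2])/d[2]
def tri(*rs):
    A=sum(np.eye(3)-np.outer(d,d) for o,d in rs); b=sum((np.eye(3)-np.outer(d,d))@o for o,d in rs)
    p=np.linalg.solve(A,b); return p,[np.linalg.norm(np.cross(p-o,d)) for o,d in rs]
def proj(m,p):
    T=np.array(m['cam_to_world']); c=T[:3,:3].T@(np.array(p)-T[:3,3]); return m['cx']+m['fx']*c[0]/-c[2], m['cy']+m['fy']*(-c[1])/-c[2]
def totool(p,rv=None):
    "rows needed: world displacement target p (TCP) and target rotation matrix in present tool axes"
    o=get_obs(); Rc=R.from_rotvec(o['tool_rot']); return Rc.inv().apply(np.array(p)-o['tool_pos'])*1000
E
python3 - <<'E'
from h import *
for n in('scene','top'):
    m,im=snap(n,n+'0'); print({k:np.round(v,4).tolist() if not isinstance(v,str) else v for k,v in m.items()})
o=get_obs(); print(o)
E
```

```text
{'fx': 474.7431, 'fy': 474.7431, 'cx': 289.3964, 'cy': 208.2271, 'cam_to_world': [[-0.0559, -0.6699, 0.7404, 1.3293], [0.9983, -0.0277, 0.0503, -0.0068], [-0.0132, 0.7419, 0.6703, 0.8685], [0.0, 0.0, 0.0, 1.0]]}
{'fx': 409.7444, 'fy': 409.7444, 'cx': 275.1847, 'cy': 215.108, 'cam_to_world': [[-0.0211, 0.9892, -0.145, 0.4296], [-0.9998, -0.0218, -0.0036, -0.0786], [-0.0068, 0.1449, 0.9894, 1.2317], [0.0, 0.0, 0.0, 1.0]]}
{'t': 0.1, 'q': array([-1.37200313e+00,  5.33091465e-02,  1.61416523e+00,  1.00906992e-05,
        1.47599684e+00, -1.18982610e-01]), 'dq': array([ 2.28461847e-03, -1.45949679e-03, -4.51809095e-03,  8.44899911e-04,
        1.06176383e-03,  3.82988192e-05]), 'effort': array([-1.64463445e-04, -3.94904101e+01, -3.71364176e+01, -1.19875322e-04,
        3.90129135e-03, -1.95652476e-06]), 'tool_pos': array([ 0.19518489, -0.59314472,  0.23016951]), 'tool_rot': array([-3.10016710e+00, -4.96764912e-01,  1.01897014e-04]), 'contact_force': array([ 0.63074823,  0.3646999 , -0.45592105]), 'wrist_torque': array([ 0.03735512, -0.01808983,  0.04484666]), 'grip_force': 0.0, 'opening': 0.08554018059067198}
```

View pics/scene0.png

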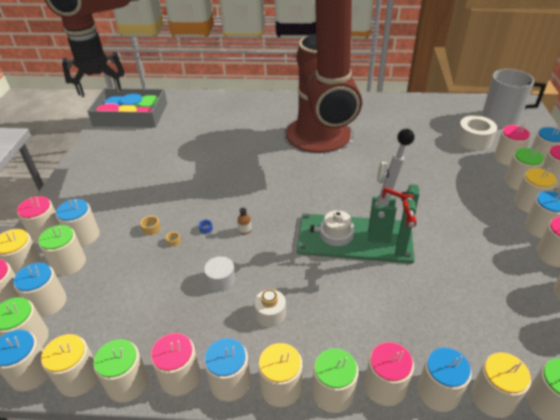

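View pics/top0.png

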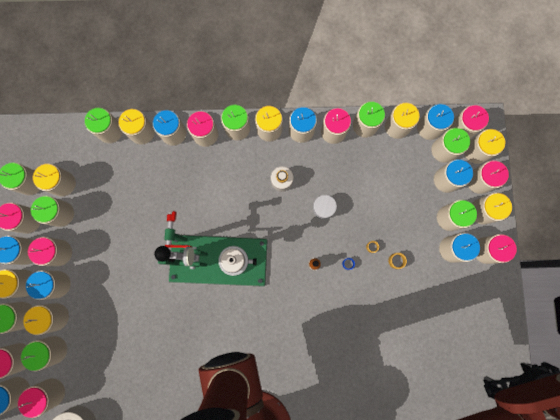

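Scene: small brass collar at about (173,239), the bigger ring at (150,225), blue one (206,227). Press at (300–415, 185–260) with ball at (405,137) and red catch about (405,200). Top view: collar (374,246), bottle in press (232,262), ball (162,254), catch tip (171,216), finished bottle (282,177), tin (325,206), dropper (315,264).

```bash
python3 - <<'E'
from h import *
ms,s=load('scene0'); mt,t=load('top0')
hs=[cv2.cvtColor(i,cv2.COLOR_RGB2HSV) for i in(s,t)]
def blobs(h,lo,hi,box,mn=15):
    m=cv2.inRange(h,lo,hi); k=np.zeros_like(m); x0,y0,x1,y1=box; k[y0:y1,x0:x1]=m[y0:y1,x0:x1]
    c,_=cv2.findContours(k,cv2.RETR_EXTERNAL,cv2.CHAIN_APPROX_NONE); return [(cv2.contourArea(a),np.round(cv2.minEnclosingCircle(a)[0],1).tolist(),cv2.boundingRect(a),a) for a in c if cv2.contourArea(a)>mn]
br=((8,90,70),(28,255,255))
print('brass');[print([x[:3] for x in blobs(h,*br,b)]) for h,b in zip(hs,[(130,200,230,260),(330,230,430,290)])]
print('black');[print([x[:3] for x in blobs(h,(0,0,0),(180,255,45),b)]) for h,b in zip(hs,[(390,120,425,155),(145,235,190,275)])]
print('red');[print([x[:3] for x in blobs(h,(0,170,90),(6,255,255),b)]) for h,b in zip(hs,[(370,170,430,240),(150,200,200,260)])]
print('green')
for h,m,b in zip(hs,(ms,mt),[(290,190,430,270),(160,225,275,295)]):
    for x in blobs(h,(60,90,20),(90,255,255),b,200):
        q=cv2.boxPoints(cv2.minAreaRect(x[3])); print(x[0],np.round(q,1).tolist(),np.round([plane(m,*c,.014) for c in q],3).tolist())
a=cv2.resize(s[115:270,290:430],None,fx=3.6,fy=3.6,interpolation=3); b=cv2.resize(t[200:295,145:275],None,fx=2.2,fy=2.2,interpolation=3)
o=np.zeros((600,800,3),np.uint8); o[:a.shape[0],:a.shape[1]]=a; o[:b.shape[0],510:510+b.shape[1]]=b
c=cv2.resize(t[230:280,300:420],None,fx=2.2,fy=2.2,interpolation=3); o[250:250+c.shape[0],510:510+c.shape[1]]=c
cv2.imwrite('pics/c1.png',o[:,:,::-1])
E
```

```text
brass
[(150.5, [172.7, 238.6], (166, 232, 15, 14)), (277.0, [149.8, 225.3], (140, 216, 21, 19))]
[(222.5, [397.1, 260.5], (388, 253, 19, 16)), (113.0, [372.4, 246.5], (366, 241, 14, 12))]
black
[(138.5, [405.2, 136.9], (398, 130, 15, 15))]
[(208.5, [167.0, 255.5], (155, 246, 25, 18))]
red
[(119.0, [399.0, 205.0], (383, 189, 32, 34))]
[(26.0, [177.0, 245.5], (165, 245, 25, 3)), (43.0, [171.0, 216.0], (167, 212, 9, 9))]
green
3244.0 [[298.1000061035156, 252.0], [303.29998779296875, 191.3000030517578], [417.1000061035156, 201.10000610351562], [411.79998779296875, 261.79998779296875]] [[0.544, -0.041, 0.014], [0.314, -0.036, 0.014], [0.342, 0.274, 0.014], [0.563, 0.23, 0.014]]
3851.5 [[159.0, 280.3999938964844], [161.8000030517578, 228.39999389648438], [266.70001220703125, 234.10000610351562], [263.8999938964844, 286.1000061035156]] [[0.422, 0.272, 0.014], [0.575, 0.266, 0.014], [0.551, -0.048, 0.014], [0.399, -0.037, 0.014]]
```

View pics/c1.png

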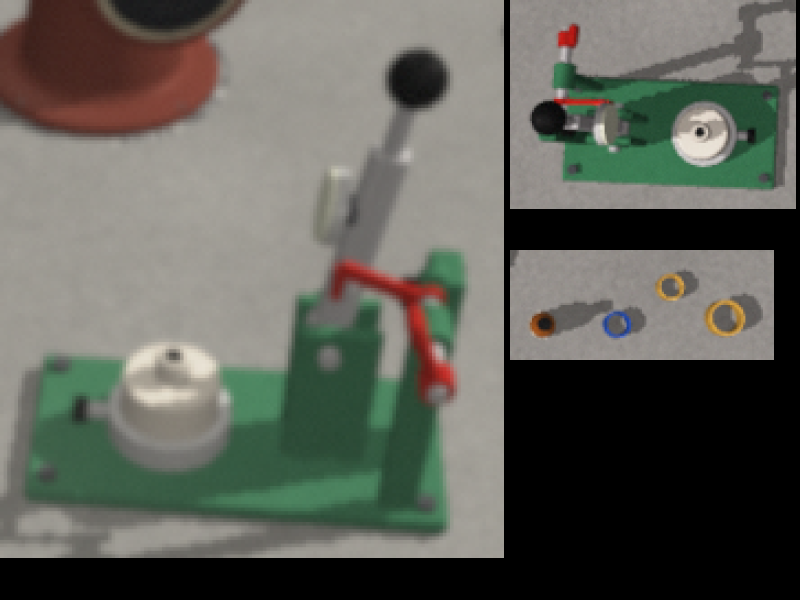

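The crop shows the press clearly: base corners in top view at (267,239), (265.5,285.5), (169.5,282); neck opening at top (231,260) and scene (338,213.6); the paddle's red end points to world +x/-y... at scene (411,222), top (171,216).

```bash
python3 - <<'E'
from h import *
ms,_=load('scene0'); mt,_=load('top0')
P=lambda a,b:(lambda r:(np.round(r[0],4),np.round(r[1],4)))(tri(ray(ms,*a),ray(mt,*b)))
print('collar',P((172.7,238.6),(373.2,246.3)))
print('neckhole',P((338.3,213.6),(231.4,260)))
print('ball',P((405.2,136.9),(162,254)))
for c in[(266.8,239.1),(265.5,285.5),(169.5,281.8)]: print('top',plane(mt,*c,.014).round(4))
for c in[(302.5,214.2),(297.8,253),(413.3,262.2)]: print('scene',plane(ms,*c,.014).round(4))
print('redend',P((411.2,222.2),(171,216)), P((411.2,222.2),(171.5,213)))
for n,c in dict(tin=(325,206),drop=(315,264),fin=(282,177)).items(): print(n,plane(mt,*c,.06).round(3))
m,im=snap('wrist','w0'); T=np.array(m['cam_to_world']); o=get_obs()
Rt=R.from_rotvec(o['tool_rot']).as_matrix(); print('cam in tool',Rt.T@(T[:3,3]-o['tool_pos']),'\n',Rt.T@T[:3,:3],m['fx'],m['cx'],m['cy']); print(Rt)
E
```

```text
collar (array([ 0.5081, -0.3618,  0.0103]), array([0.0018, 0.0018]))
neckhole (array([0.4741, 0.0525, 0.0807]), array([0.0018, 0.0018]))
ball (array([0.4819, 0.1806, 0.3111]), array([0., 0.]))
top [ 0.5364 -0.0477  0.014 ]
top [ 0.4002 -0.0414  0.014 ]
top [0.4169 0.2405 0.014 ]
scene [ 0.4077 -0.035   0.014 ]
scene [ 0.5468 -0.0415  0.014 ]
scene [0.5643 0.2337 0.014 ]
redend (array([0.5892, 0.2002, 0.1678]), array([0.0011, 0.0011])) (array([0.5962, 0.1978, 0.1743]), array([0.0015, 0.0015]))
tin [ 0.625 -0.219  0.06 ]
drop [ 0.459 -0.184  0.06 ]
fin [ 0.714 -0.097  0.06 ]
cam in tool [ 0.0692411   0.00026736 -0.14203354] 
 [[-4.79306356e-04  9.61949182e-01  2.73228001e-01]
 [ 9.99998751e-01  4.95157424e-05  1.57990443e-03]
 [ 1.50625869e-03  2.73228417e-01 -9.61948004e-01]] 300.6860675201431 280.52896806187783 205.3505860574149
[[ 9.49927677e-01  3.12469710e-01 -2.98915916e-04]
 [ 3.12469790e-01 -9.49926443e-01  1.54380321e-03]
 [ 1.98443608e-04 -1.55990359e-03 -9.99998764e-01]]
```

```bash
python3 -m pendant '[[[0,0,0],[0,0,0.12],0.8],[[0,0,0],[0,0,0.12],0.8],[[0,0,0],[0,0,0.12],0.8],[[0,0,0],[0,0,0.12],0.8],[[0,0,0],[0,0,0.12],0.8],[[0,0,0],[0,0,0.12],0.8],[[0,0,0],[0,0,0.12],0.8],[[0,0,0],[0,0,0.12],0.8],[[0,0,0],[0,0,0.12],0.8],[[0,0,0],[0,0,0.12],0.8],[[0,0,0],[0,0,0.12],0.8],[[0,0,0],[0,0,0.12],0.8]]'
python3 -m pendant '[[[0,0,0],[0,0,0.12],0.8],[[0,0,0],[0,0,0.07],0.8],[[0,0,0],[0,0,0],0.8]]'
python3 - <<'E'
from h import *
o=get_obs(); Rt=R.from_rotvec(o['tool_rot']).as_matrix(); print(o['q'],Rt.round(3)); print(totool([0.508,-.362,.15]))
E
```

```text
t: 1.15
tool_pos: [0.1953, -0.5934, 0.2308]
tool_rot: [-2.654, 1.679, 0.001]
contact_force: [-1.0, 0.9, -0.1]
opening: 0.0685
grip_force: 0.0
t: 1.4
tool_pos: [0.1953, -0.5934, 0.2308]
tool_rot: [-2.488, 1.917, 0.001]
contact_force: [-0.9, 0.3, -0.0]
opening: 0.068
grip_force: 0.0
[-1.37197428e+00  5.29909054e-02  1.61346416e+00 -5.29354781e-06
  1.47600457e+00  1.51203169e+00] [[ 0.255 -0.967 -0.   ]
 [-0.967 -0.255  0.001]
 [-0.001 -0.    -1.   ]]
[-144.06177098 -361.37867226   80.92702368]
```

```bash
python3 -m pendant '[[[-14.4,-36.1,8],[0,0,0],0.8],[[-14.4,-36.1,8],[0,0,0],0.8],[[-14.4,-36.1,8],[0,0,0],0.8],[[-14.4,-36.1,8],[0,0,0],0.8],[[-14.4,-36.1,8],[0,0,0],0.8],[[-14.4,-36.1,8],[0,0,0],0.8],[[-14.4,-36.1,8],[0,0,0],0.8],[[-14.4,-36.1,8],[0,0,0],0.8],[[-14.4,-36.1,8],[0,0,0],0.8],[[-14.4,-36.1,8],[0,0,0],0.8],[[0,0,0],[0,0,0],0.8],[[0,0,0],[0,0,0],0.8]]'
python3 - <<'E'
from h import *
snap('wrist','w1'); o=get_obs(); print(o['tool_pos'],totool([0.508,-.362,.06]))
E
```

```text
t: 2.4
tool_pos: [0.5084, -0.3602, 0.1501]
tool_rot: [2.494, -1.91, -0.003]
contact_force: [-0.6, -0.3, 0.4]
opening: 0.0685
grip_force: 0.0
[ 0.50765117 -0.36150088  0.15073926] [ 0.62661122 -0.29893645 90.73864651]
```

View pics/w1.png

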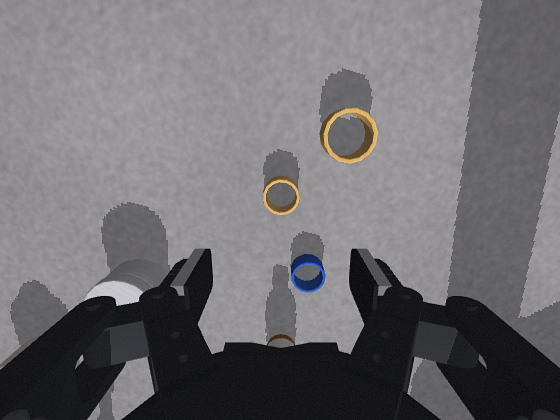

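Wrist view: collar (small brass) centred at (281,196), big ring (349,135), blue (308,272). I measure here and, after lowering a bit, once more.

```bash
cat >> h.py <<'E'
def ring(im,near,lo=(10,110,120),hi=(28,255,255)):
    k=cv2.inRange(cv2.cvtColor(im,cv2.COLOR_RGB2HSV),lo,hi)
    c,_=cv2.findContours(k,cv2.RETR_EXTERNAL,cv2.CHAIN_APPROX_NONE)
    c=[a for a in c if cv2.contourArea(a)>60]
    a=min(c,key=lambda a:np.hypot(*(np.array(cv2.minEnclosingCircle(a)[0])-near))); return cv2.fitEllipse(cv2.convexHull(a))
E
python3 -m pendant '[[[20,0,15],[0,0,0],0.8],[[20,0,15],[0,0,0],0.8],[[0,0,0],[0,0,0],0.8],[[0,0,0],[0,0,0],0.8]]'
python3 - <<'E'
from h import *
snap('wrist','w2')
m1,i1=load('w1'); m2,i2=load('w2')
e1=ring(i1,(281,196)); 
guess=proj(m2,plane(m1,*e1[0],.02)); e2=ring(i2,guess); print(e1,e2,guess)
print(tri(ray(m1,*e1[0]),ray(m2,*e2[0])),plane(m1,*e1[0],.02),plane(m2,*e2[0],.02))
p=plane(m2,*e2[0],.02); print(totool([p[0],p[1],.03]),get_obs()['tool_pos'])
E
```

```text
t: 2.78
tool_pos: [0.5161, -0.402, 0.1203]
tool_rot: [-2.487, 1.919, 0.003]
contact_force: [-0.1, 0.1, 0.7]
opening: 0.0685
grip_force: 0.0
((280.7957763671875, 196.29287719726562), (35.42523193359375, 36.45347213745117), 74.74334716796875) ((277.3870544433594, 251.3088836669922), (35.58599853515625, 38.503517150878906), 87.69976043701172) (np.float64(277.3143626432445), np.float64(251.4464988471734))
(array([ 0.50800079, -0.3606472 ,  0.01934079]), [np.float64(2.7453528844822314e-05), np.float64(2.7453528844824076e-05)]) [ 0.50807279 -0.36080441  0.02      ] [ 0.50804397 -0.36094781  0.02      ]
[-41.56145922  -2.06541961  91.37244092] [ 0.51664708 -0.40171263  0.12134966]
```

```bash
python3 -m pendant '[[[-21,-1,30],[0,0,0],0.75],[[-20.6,-1,30],[0,0,0],0.75],[[0,0,30],[0,0,0],0.75],[[0,0,15],[0,0,0],0.75],[[0,0,12],[0,0,0],0.75],[[0,0,0],[0,0,0],0.75],[[0,0,0],[0,0,0],0.75]]' 35
python3 - <<'E'
from h import *
o=get_obs(); print(o['tool_pos'],o['contact_force'],totool([.508,-.361,.002]))
E
```

```text
t: 3.42
tool_pos: [0.5095, -0.3611, 0.0054]
tool_rot: [2.489, -1.917, 0.002]
contact_force: [0.0, -0.1, 0.4]
opening: 0.064
grip_force: 0.0
[ 0.50953735 -0.36106898  0.00536679] [ 0.01253701 -0.10260605  0.37341968] [-0.46345309  1.4713878   3.36506832]
```

```bash
python3 -m pendant '[[[0,1,3],[0,0,0],0.75],[[0,0,0],[0,0,0],0.75],[[0,0,0],[0,0,0],0.2],[[0,0,0],[0,0,0],0.2],[[0,0,0],[0,0,0],0.2],[[0,0,0],[0,0,0],0.2],[[0,0,0],[0,0,0],0.2],[[0,0,0],[0,0,0],0.2],[[0,0,0],[0,0,0],0.2]]' 35
python3 -m pendant '[[[0,0,-15],[0,0,0],0.2],[[0,0,-30],[0,0,0],0.2],[[0,0,-40],[0,0,0],0.2],[[0,0,-40],[0,0,0],0.2],[[0,0,-40],[0,0,0],0.2],[[0,0,0],[0,0,0],0.2],[[0,0,0],[0,0,0],0.2]]'
python3 - <<'E'
from h import *
m,im=snap('wrist','w3'); snap('scene','s3')
e=ring(im,(280,300)); print(e)
for c in ('w3',): pass
o=get_obs(); print(o['tool_pos'],o['tool_rot'])
E
```

```text
t: 4.17
tool_pos: [0.5086, -0.361, 0.0025]
tool_rot: [2.489, -1.916, 0.003]
contact_force: [-2.0, 0.9, 5.3]
opening: 0.0338
grip_force: 35.1
t: 4.75
tool_pos: [0.5097, -0.3617, 0.1713]
tool_rot: [2.489, -1.916, 0.012]
contact_force: [0.1, -0.6, -0.8]
opening: 0.0336
grip_force: 35.0
((281.4750061035156, 274.9159851074219), (66.95099639892578, 74.97246551513672), 74.18743133544922)
[ 0.5075485  -0.35984362  0.16575819] [-2.48920403e+00  1.91636127e+00  1.81973639e-03]
```

View pics/w3.png

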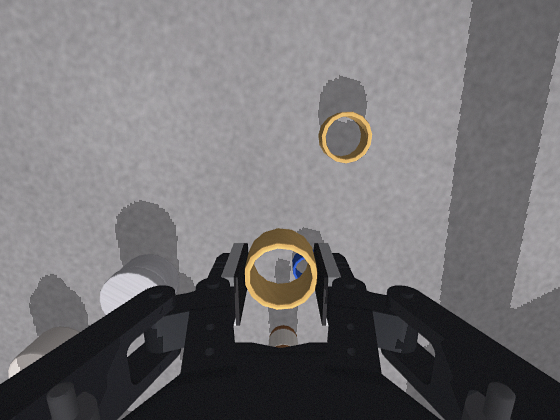

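Collar is held between the pads; top rim is the bright ellipse about (281,275), its outer wall towards the camera extending up to row 229. Now fit that rim in tool coordinates.

```bash
cat >> h.py <<'E'
def rim(im,box=(225,215,335,330),v=195):
    h=cv2.cvtColor(im,cv2.COLOR_RGB2HSV); k=np.zeros(h.shape[:2],np.uint8); x0,y0,x1,y1=box
    k[y0:y1,x0:x1]=cv2.inRange(h,(10,90,v),(28,255,255))[y0:y1,x0:x1]
    c,_=cv2.findContours(k,cv2.RETR_EXTERNAL,cv2.CHAIN_APPROX_NONE); a=max(c,key=cv2.contourArea); return cv2.fitEllipse(cv2.convexHull(a))
E
python3 - <<'E'
from h import *
m,im=load('w3'); h=cv2.cvtColor(im,cv2.COLOR_RGB2HSV); print(h[225:312:4,281,2])
Tct=np.array([[-.00048,.96195,.27323],[1,0,.00158],[.0015,.27323,-.96195]]); oc=np.array([.06924,.00027,-.14203])
for v in(180,195,210):
    e=rim(im,v=v); 
    (x,y)=e[0]; d=Tct@np.array([(x-m['cx'])/m['fx'],-(y-m['cy'])/m['fy'],-1]); 
    s=(-.0185-oc[2])/d[2]; print(v,e,'tool',oc+s*d, 'width mm',max(e[1])/m['fx']*s*1000)
E
```

```text
[154 102 104 105 106 226 152 160 154 107 113 107 101 108 111 104 102 106
 103 105 226 181]
180 ((280.6496887207031, 276.1518859863281), (65.94157409667969, 72.67719268798828), 89.64842987060547) tool [ 0.00046607  0.00010781 -0.0185    ] width mm 33.263468451171924
195 ((280.67303466796875, 276.1565856933594), (65.67351531982422, 72.68077850341797), 88.53252410888672) tool [ 0.00046368  0.0001185  -0.0185    ] width mm 33.26526358505615
210 ((280.5458068847656, 276.3183288574219), (65.44014739990234, 72.37596893310547), 90.53208923339844) tool [ 3.81173616e-04  6.02312874e-05 -1.85000000e-02] width mm 33.13120361190336
```

```bash
python3 - <<'E'
from h import *
print(totool([.39,.065,.22])/12)
E
```

```text
[-36.73603844   0.41879314  -4.4825367 ]
```

```bash
python3 -m pendant '[[[-36.7,0.4,-4.5],[0,0,0],0.2],[[-36.7,0.4,-4.5],[0,0,0],0.2],[[-36.7,0.4,-4.5],[0,0,0],0.2],[[-36.7,0.4,-4.5],[0,0,0],0.2],[[-36.7,0.4,-4.5],[0,0,0],0.2],[[-36.7,0.4,-4.5],[0,0,0],0.2],[[-36.7,0.4,-4.5],[0,0,0],0.2],[[-36.7,0.4,-4.5],[0,0,0],0.2],[[-36.7,0.4,-4.5],[0,0,0],0.2],[[-36.7,0.4,-4.5],[0,0,0],0.2],[[-36.7,0.4,-4.5],[0,0,0],0.2],[[-36.7,0.4,-4.5],[0,0,0],0.2]]'
python3 -m pendant '[[[0,0,0],[0,0,0],0.2],[[0,0,0],[0,0,0],0.2],[[0,0,0],[0,0,0],0.2]]'
python3 - <<'E'
from h import *
m,im=snap('wrist','w4'); o=get_obs(); print(o['tool_pos'],o['q'])
print(proj(m,[.474,.0525,.083]))
E
python3 -m pendant '[[[40,0,0],[0,0,0],0.2],[[20,0,0],[0,0,0],0.2],[[0,0,0],[0,0,0],0.2],[[0,0,0],[0,0,0],0.2],[[0,0,0],[0,0,0],0.2]]'
python3 - <<'E'
from h import *
m,im=snap('wrist','w5'); print(get_obs()['tool_pos'])
a=proj(m,[.474,.0525,.083]); print(a)
_,i4=load('w4'); b=proj(load('w4')[0],[.474,.0525,.083])
cv2.imwrite('pics/c2.png',np.hstack([cv2.resize(cv2.getRectSubPix(i,(96,120),p),None,fx=4,fy=4,interpolation=2) for i,p in((i4,b),(im,a))])[:,:,::-1])
E
```

```text
t: 5.85
tool_pos: [0.3887, 0.0657, 0.218]
tool_rot: [2.487, -1.916, -0.005]
contact_force: [1.0, 0.4, -0.6]
opening: 0.0335
grip_force: 35.0
t: 6.1
tool_pos: [0.3901, 0.064, 0.2186]
tool_rot: [2.488, -1.914, -0.003]
contact_force: [0.7, 0.1, -0.5]
opening: 0.0336
grip_force: 35.0
[0.39032036 0.06343848 0.21878112] [-2.73108222e-02 -5.39495530e-01  2.12647567e+00 -4.52735482e-04
  1.55742427e+00  2.85666775e+00]
(np.float64(195.15874501031053), np.float64(161.30636145733672))
t: 6.57
tool_pos: [0.4059, 0.0054, 0.2196]
tool_rot: [2.486, -1.919, -0.002]
contact_force: [-0.4, 0.1, -0.2]
opening: 0.033
grip_force: 35.0
[0.40587729 0.00579646 0.21974883]
(np.float64(200.98168086908095), np.float64(223.25793214205964))
```

View pics/c2.png

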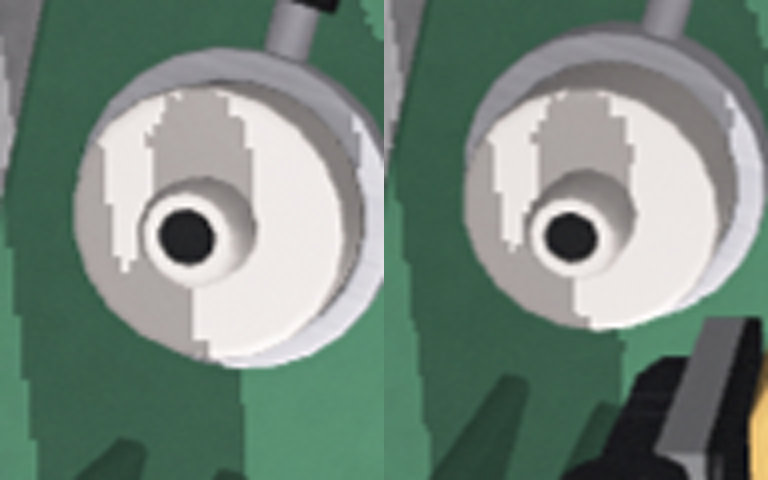

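Both crops show the neck's dark hole about 1 px from the expected place; (left crop (187,237), right (571,237)).

```bash
python3 - <<'E'
from h import *
rs=[];E=[]
for f in('w4','w5'):
    m,im=load(f); a=proj(m,[.474,.0525,.083]); h=cv2.cvtColor(im,cv2.COLOR_RGB2HSV)[:,:,2]
    k=np.zeros_like(h); x,y=map(int,a); k[y-12:y+13,x-14:x+12]=(h[y-12:y+13,x-14:x+12]<75)*255
    c,_=cv2.findContours(k,0,1); c=max(c,key=cv2.contourArea); e=cv2.fitEllipse(c); mo=cv2.moments(k,True); u=(mo['m10']/mo['m00'],mo['m01']/mo['m00'])
    print(a,e,u); rs.append(ray(m,*u)); print(plane(m,*u,.083))
p,r=tri(*rs); print(p,r)
o=get_obs(); Rt=R.from_rotvec(o['tool_rot']).as_matrix(); n=plane(m,*u,.083)
print(Rt.round(3)); print(totool([n[0],n[1],.16])-[.4,.1,0])
E
```

```text
(np.float64(195.15874501031053), np.float64(161.30636145733672)) ((194.01852416992188, 160.6731719970703), (11.863837242126465, 12.876081466674805), 125.82343292236328) (194.02189781021897, 160.67153284671534)
[0.47511659 0.05219135 0.083     ]
(np.float64(200.98168086908095), np.float64(223.25793214205964)) ((199.83216857910156, 222.59219360351562), (10.786372184753418, 12.00240421295166), 102.06185913085938) (199.82051282051282, 222.5982905982906)
[0.47522579 0.05211247 0.083     ]
[0.47527909 0.05230484 0.08249501] [np.float64(4.102318353340461e-05), np.float64(4.1023183533502933e-05)]
[[ 0.254 -0.967 -0.001]
 [-0.967 -0.254  0.   ]
 [-0.001  0.001 -1.   ]]
[-27.51224141 -79.00851615  59.68821264]
```

```bash
python3 -m pendant '[[[-9.2,-26.3,0],[0,0,0],0.2],[[-9.2,-26.3,0],[0,0,0],0.2],[[-9.1,-26.4,20],[0,0,0],0.2],[[0,0,40],[0,0,0],0.2],[[0,0,40],[0,0,0],0.2],[[0,0,0],[0,0,0],0.2],[[0,0,0],[0,0,0],0.2],[[0,0,0],[0,0,0],0.2]]'
python3 - <<'E'
from h import *
P=[];
for i in range(3):
    m,im=snap('wrist','w6'); o=get_obs(); P.append(o['tool_pos'])
print(np.array(P)); e=rim(im); print(e)
n=[.4752,.0522]; p=np.mean(P,0); Rt=R.from_rotvec(o['tool_rot']).as_matrix(); print(Rt[:,2], Rt.T@(np.array([*n,.0665])-p)*1000-[.4,.1,0],o['contact_force'],o['q'][5])
E
```

```text
t: 7.28
tool_pos: [0.4764, 0.0531, 0.1223]
tool_rot: [-2.488, 1.915, -0.003]
contact_force: [-0.6, 0.2, 0.1]
opening: 0.0331
grip_force: 35.1
[[0.47725901 0.05293976 0.12344358]
 [0.47757079 0.05285476 0.12385175]
 [0.47754001 0.05282449 0.12377865]]
((281.18353271484375, 276.2223815917969), (65.7617416381836, 71.76416778564453), 86.78148651123047)
[ 5.91496702e-03 -2.05171415e-04 -9.99982485e-01] [-0.42388425  2.57767844 57.17711594] [ 1.06064254 -0.2218867  -0.17087231] 2.838204316940466
```

```bash
for i in 1 2 3 4; do python3 -m pendant '[[[0,0,0],[0,0,0],0.2]]' | grep tool_pos; done
python3 - <<'E'
from h import *
m,im=snap('wrist','w7'); print(get_obs()['tool_pos'],proj(m,[.4752,.0522,.083]),proj(m,[.4752,.0522,.143]))
cv2.imwrite('pics/c3.png',cv2.resize(im[200:340,200:360],None,fx=4,fy=4,interpolation=2)[:,:,::-1])
E
```

```text
tool_pos: [0.477, 0.0528, 0.123]
tool_pos: [0.4765, 0.0528, 0.1222]
tool_pos: [0.476, 0.0528, 0.1214]
tool_pos: [0.4757, 0.0529, 0.1208]
[0.4755424  0.05293427 0.1205864 ] (np.float64(281.48197375682696), np.float64(232.02114598105976)) (np.float64(281.7311414604403), np.float64(280.33438284133973))
```

View pics/c3.png

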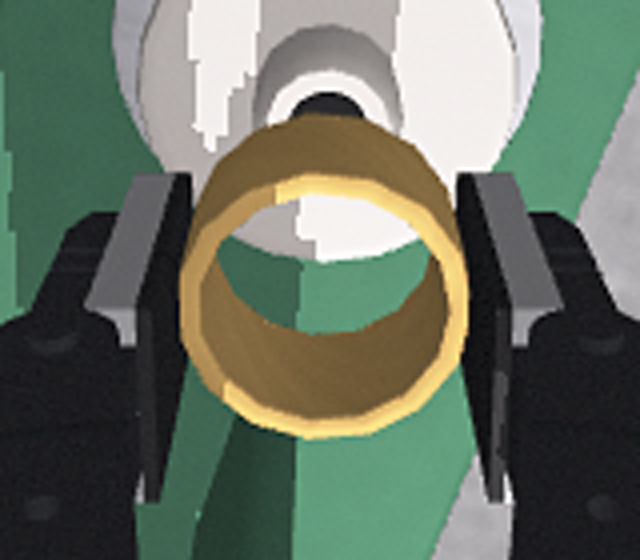

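```bash
python3 -m pendant '[[[0,0.3,15],[0,0,0],0.2],[[0,0,12],[0,0,0],0.2],[[0,0,6],[0,0,0],0.2],[[0,0,4],[0,0,0],0.2],[[0,0,4],[0,0,0],0.2],[[0,0,0],[0,0,0],0.2]]'
python3 -m pendant '[[[0,0,4],[0,0,0],0.2],[[0,0,3],[0,0,0],0.2],[[0,0,0],[0,0,0],0.2]]'
python3 -m pendant '[[[0,0,0],[0,0,0],0.2],[[0,0,0],[0,0,0],0.2]]'
```

```text
t: 8.32
tool_pos: [0.4746, 0.0529, 0.0784]
tool_rot: [2.489, -1.916, -0.002]
contact_force: [0.3, -0.3, -1.0]
opening: 0.0334
grip_force: 35.1
t: 8.57
tool_pos: [0.4749, 0.0529, 0.0719]
tool_rot: [2.489, -1.916, -0.001]
contact_force: [-0.1, -0.4, -0.3]
opening: 0.0334
grip_force: 35.1
t: 8.73
tool_pos: [0.4753, 0.0529, 0.0725]
tool_rot: [-2.489, 1.916, -0.0]
contact_force: [0.5, 0.0, -0.1]
opening: 0.0338
grip_force: 35.1
```

```bash
python3 -m pendant '[[[0,0,2.5],[0,0,0],0.2],[[0,0,1.5],[0,0,0],0.2],[[0,0,0],[0,0,0],0.2]]'|grep -E 'pos|contact'
python3 -m pendant '[[[0,0,1],[0,0,0],0.2],[[0,0,0],[0,0,0],0.2]]'|grep -E 'pos|contact'
python3 -m pendant '[[[0,0,0.7],[0,0,0],0.2],[[0,0,0],[0,0,0],0.2]]'|grep -E 'pos|contact'
```

```text
tool_pos: [0.4749, 0.0529, 0.0679]
contact_force: [0.5, -0.0, -0.4]
tool_pos: [0.4753, 0.0529, 0.0675]
contact_force: [-0.5, 0.4, 1.0]
tool_pos: [0.4753, 0.0529, 0.0674]
contact_force: [-2.6, -0.0, 5.9]
```

```bash
python3 -m pendant '[[[0,0,0],[0,0,0],0.6],[[0,0,0],[0,0,0],0.6],[[0,0,0],[0,0,0],0.6],[[0,0,-10],[0,0,0],0.6],[[0,0,-25],[0,0,0],0.6],[[0,0,-40],[0,0,0],0.6],[[0,0,-40],[0,0,0],0.6],[[0,0,0],[0,0,0],0.6],[[0,0,0],[0,0,0],0.6]]'
python3 - <<'E'
from h import *
m,im=snap('wrist','w8'); print(proj(m,[.4752,.0522,.085]))
e=ring(im,proj(m,[.4752,.0522,.085]));print(e,plane(m,*e[0],.085))
ms,s=snap('scene','s8')
o=get_obs();print(o['tool_pos'],o['q'])
a=cv2.resize(im[180:340,200:360],None,fx=2.4,fy=2.4,interpolation=2); b=cv2.resize(s[140:270,290:430],(400,384),interpolation=2)
cv2.imwrite('pics/c4.png',np.hstack([a,b])[:,:,::-1])
E
```

```text
t: 10.07
tool_pos: [0.4774, 0.0528, 0.186]
tool_rot: [-2.486, 1.914, -0.01]
contact_force: [-0.8, -0.7, 0.2]
opening: 0.0517
grip_force: 0.0
(np.float64(284.1599627544365), np.float64(205.84407646443475))
((284.0432434082031, 205.7548370361328), (39.305694580078125, 42.03794860839844), 29.360448837280273) [0.47531509 0.05214985 0.085     ]
[0.47486621 0.05290863 0.18147593] [-4.49679398e-02 -2.76002090e-01  1.99937822e+00  6.15596752e-06
  1.41844004e+00  2.83801002e+00]
```

View pics/c4.png

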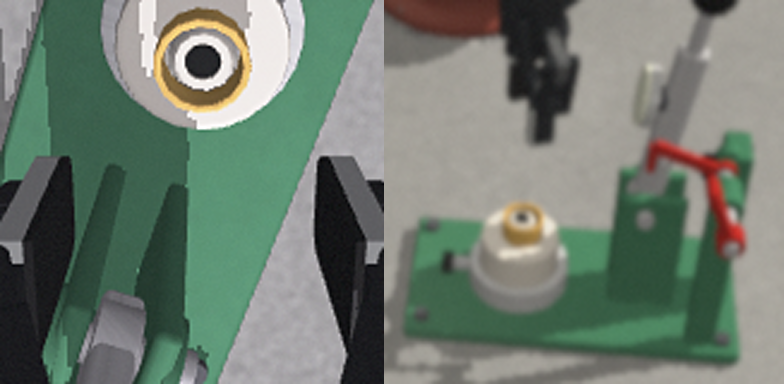

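Collar sits level and centred on the neck (crop ring at (203,60), neck hole at its middle). Now swing the tool round to line up with the press and go to the catch.

```bash
python3 -m pendant '[[[0,0,-35],[0,0,0],0.3],[[0,0,-35],[0,0,0],0.1],[[9,-34,0],[0,0,0],0],[[9,-34,0],[0,0,0],0],[[9,-34,0],[0,0,0],0],[[0,0,0],[0,0,-0.1177],0],[[0,0,0],[0,0,-0.1177],0],[[0,0,0],[0,0,-0.1177],0],[[0,0,0],[0,0,-0.1177],0],[[0,0,0],[0,0,-0.1177],0],[[0,0,0],[0,0,-0.1177],0],[[0,0,0],[0,0,-0.1177],0]]'
python3 -m pendant '[[[0,0,0],[0,0,-0.1177],0],[[0,0,0],[0,0,-0.1177],0],[[0,0,0],[0,0,-0.1177],0],[[0,0,0],[0,0,-0.1177],0],[[0,0,0],[0,0,-0.1177],0],[[0,0,0],[0,0,-0.1177],0],[[0,0,0],[0,0,-0.1177],0],[[0,0,0],[0,0,-0.1177],0],[[0,0,0],[0,0,-0.1177],0],[[0,0,0],[0,0,-0.1177],0],[[0,0,0],[0,0,-0.1177],0],[[0,0,0],[0,0,-0.1177],0]]'
python3 -m pendant '[[[0,0,0],[0,0,-0.1177],0],[[0,0,0],[0,0,-0.1177],0],[[0,0,0],[0,0,-0.1177],0],[[0,0,0],[0,0,-0.1177],0],[[0,0,0],[0,0,-0.1177],0],[[0,0,0],[0,0,0],0],[[0,0,0],[0,0,0],0]]'
python3 - <<'E'
from h import *
m,im=snap('wrist','w9'); o=get_obs(); Rt=R.from_rotvec(o['tool_rot']).as_matrix(); print(Rt.round(3),o['q'])
a=np.deg2rad(86.5); ex=np.array([np.cos(a),np.sin(a),0]); ey=np.array([-np.sin(a),np.cos(a),0]); O=np.array([.4752,.0522,0])
Q=lambda x,y,z:O+x*ex+y*ey+[0,0,z]
print(totool(Q(.100,-.1,.190)))
ms,_=load('s8')
for n,p in dict(piv=Q(.155,-.1,.168),tip=Q(.137,-.1,.2103)).items(): print(n,p,proj(ms,p),proj(m,p),proj(load('top0')[0],p))
cv2.imwrite('pics/c5.png',im[:,:,::-1])
E
```

```text
t: 11.17
tool_pos: [0.5795, 0.0529, 0.2487]
tool_rot: [3.05, -0.75, -0.007]
contact_force: [-0.2, 0.3, 0.7]
opening: 0.0006
grip_force: 0.0
t: 12.17
tool_pos: [0.5795, 0.0529, 0.2488]
tool_rot: [-2.806, -1.408, 0.007]
contact_force: [-1.6, 0.4, -0.5]
opening: -0.0001
grip_force: 0.0
t: 12.75
tool_pos: [0.5798, 0.0529, 0.2495]
tool_rot: [-2.287, -2.151, 0.004]
contact_force: [-0.3, 0.4, -0.1]
opening: -0.0002
grip_force: 0.0
[[ 0.061  0.998 -0.003]
 [ 0.998 -0.061  0.   ]
 [-0.    -0.003 -1.   ]] [-3.68416828e-02 -5.66497066e-02  1.69101202e+00  8.89295972e-06
  1.50994723e+00  2.41607499e-02]
[92.93145503 -4.4209512  59.97445671]
piv [0.584476   0.20080604 0.168     ] (np.float64(410.6843625038841), np.float64(220.67655322761834)) (np.float64(274.1393963550601), np.float64(-7.016043470350269)) (np.float64(170.29059641579016), np.float64(217.7749179630831))
tip [0.58337713 0.18283961 0.2103    ] (np.float64(405.07355343027643), np.float64(205.2749907715204)) (np.float64(272.4303254823043), np.float64(-0.22798737197098262)) (np.float64(173.03626640489432), np.float64(215.73011675611696))
```

View pics/c5.png

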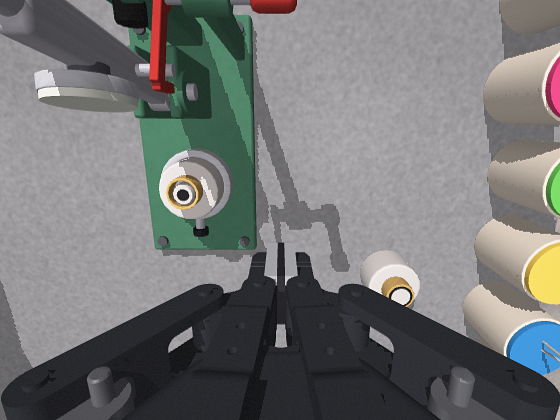

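The paddle shows at the top of the image, columns 250–297 (centre ~273, as predicted), seated collar at (184,192), and the lever face at left.

```bash
python3 -m pendant '[[[20,-2,20],[0,0,0],0],[[25,-2.4,20],[0,0,0],0],[[25,0,20],[0,0,0],0],[[13,0,0],[0,0,0],0],[[10,0,0],[0,0,0],0],[[0,0,0],[0,0,0],0]]'
python3 -m pendant '[[[8,0,0],[0,0,0],0],[[8,0,0],[0,0,0],0],[[8,0,0],[0,0,0],0],[[8,0,0],[0,0,0],0]]'|grep -E 'pos|cont'
python3 -m pendant '[[[8,0,0],[0,0,0],0],[[8,0,0],[0,0,0],0]]'|grep -E 'pos|cont'
python3 -m pendant '[[[4,0,0],[0,0,0],0],[[4,0,0],[0,0,0],0]]'|grep -E 'pos|cont'
python3 - <<'E'
from h import *
print(totool(np.array([.4752,.0522,.19])+.1617*np.array([.061,.998,0])+.1*np.array([.998,-.061,0])))
E
```

```text
t: 13.3
tool_pos: [0.5821, 0.1473, 0.1925]
tool_rot: [2.284, 2.157, 0.001]
contact_force: [0.2, 0.4, 0.8]
opening: 0.0003
grip_force: 0.0
tool_pos: [0.5845, 0.1778, 0.1931]
contact_force: [0.4, -1.3, 1.4]
tool_pos: [0.5851, 0.194, 0.1923]
contact_force: [1.0, -3.1, -0.2]
tool_pos: [0.5848, 0.2022, 0.1911]
contact_force: [0.4, -2.5, -0.2]
[ 5.3121988  -0.20288026  1.07428207]
```

```bash
python3 -m pendant '[[[3,0,0],[0,0,0],0],[[2,0,0],[0,0,0],0],[[0,0,0],[0,0,0],0]]'|grep -E 'pos|cont'
python3 -m pendant '[[[2,0,0],[0,0,0],0],[[0,0,0],[0,0,0],0]]'|grep -E 'pos|cont'
python3 -m pendant '[[[2,0,0],[0,0,0],0],[[0,0,0],[0,0,0],0]]'|grep -E 'pos|cont'
```

```text
tool_pos: [0.5849, 0.2075, 0.1913]
contact_force: [0.2, -0.5, -0.4]
tool_pos: [0.5852, 0.2092, 0.1916]
contact_force: [-0.2, 1.3, 0.6]
tool_pos: [0.5855, 0.211, 0.1917]
contact_force: [-0.3, -1.1, -0.1]
```

```bash
for i in 1 2 3; do python3 -m pendant '[[[1.5,0,0],[0,0,0],0],[[0,0,0],[0,0,0],0]]'|grep -E 'pos|cont'; done
```

```text
tool_pos: [0.5856, 0.2125, 0.1917]
contact_force: [-0.1, -2.0, 0.2]
tool_pos: [0.5857, 0.2135, 0.1916]
contact_force: [-1.1, -4.3, 0.4]
tool_pos: [0.5857, 0.2136, 0.1916]
contact_force: [-1.6, -8.8, 1.8]
```

```bash
python3 -m pendant '[[[-20,0,0],[0,0,0],0],[[-30,0,0],[0,0,0],0],[[0,0,-40],[0,0,0],0.5],[[0,0,-40],[0,0,0],1],[[0,0,-40],[0,0,0],1],[[0,0,-40],[0,0,0],1],[[0,0,-40],[0,0,0],1],[[0,0,-15],[0,0,0],1],[[0,0,0],[0,0,0],1],[[0,0,0],[0,0,0],1]]'
python3 - <<'E'
from h import *
m,im=snap('wrist','w10'); ms,s=snap('scene','s10'); mt,t=snap('top','t10')
b=[.4825,.1803,.313]; print(proj(m,b),proj(ms,b),totool([b[0],b[1],.40]),get_obs()['q'])
a=np.deg2rad(86.5)
a1=cv2.resize(s[120:260,340:440],(360,504),interpolation=2); a2=cv2.resize(im,(440,330))
o=np.zeros((504,800,3),np.uint8); o[:,:360]=a1; o[:330,360:]=a2; cv2.imwrite('pics/c6.png',o[:,:,::-1])
E
```

```text
t: 15.88
tool_pos: [0.5832, 0.166, 0.408]
tool_rot: [2.284, 2.156, 0.005]
contact_force: [-0.3, 0.3, -1.2]
opening: 0.0853
grip_force: 0.0
(np.float64(155.70485993957936), np.float64(197.94441087163622)) (np.float64(405.21439638284284), np.float64(136.30522649839799)) [   8.88959215 -100.41948001    4.13544758] [ 1.53984000e-01 -3.55033330e-02  1.41974150e+00  5.54102876e-04
  1.76152793e+00  2.11979919e-01]
```

View pics/c6.png

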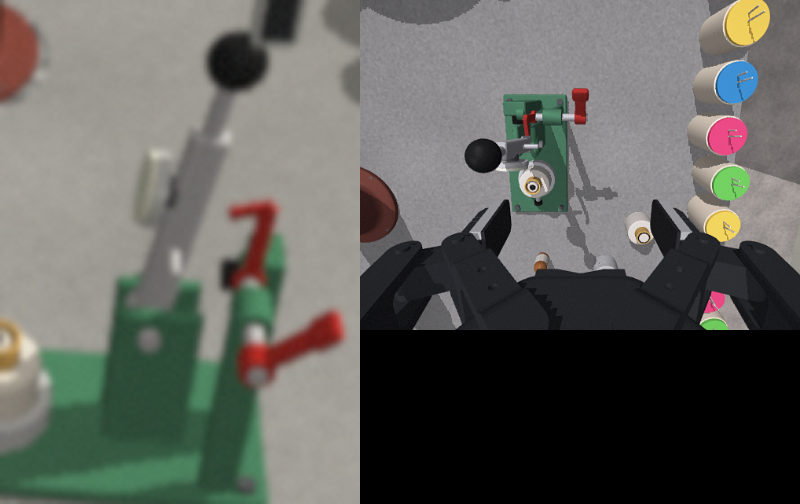

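Catch paddle is flipped fully back (paddle now points up-right, hook clear of the lever). Ball is in the wrist view at about (157,197).

```bash
python3 -m pendant '[[[3,-33,0],[0,0,0],1],[[3,-33,0],[0,0,0],1],[[3,-33,4],[0,0,0],1],[[0,0,0],[0,0,0],1],[[0,0,0],[0,0,0],1],[[0,0,0],[0,0,0],1]]' 60
python3 - <<'E'
from h import *
m,im=snap('wrist','w11'); h=cv2.cvtColor(im,cv2.COLOR_RGB2HSV)[:,:,2]
b=[.4825,.1803,.313]; p=proj(m,b); print(p)
x,y=map(int,p); k=np.zeros_like(h); k[y-50:y+40,x-50:x+50]=(h[y-50:y+40,x-50:x+50]<50)*255
c,_=cv2.findContours(k,0,1); c=max(c,key=cv2.contourArea); print(cv2.minEnclosingCircle(c),cv2.fitEllipse(c)); u=cv2.minEnclosingCircle(c)[0]
q=plane(m,*u,.313); print(q,totool([q[0],q[1],.293]),get_obs()['tool_pos']); 
E
```

```text
t: 16.53
tool_pos: [0.4845, 0.1802, 0.4013]
tool_rot: [-2.284, -2.156, 0.002]
contact_force: [-0.5, 0.4, 0.3]
opening: 0.0854
grip_force: 0.0
(np.float64(278.26612772512755), np.float64(209.83330020798553))
((279.5, 209.6999969482422), 22.269807815551758) ((279.5108337402344, 209.70574951171875), (43.11470413208008, 43.71477508544922), 100.89632415771484)
[0.48349208 0.18035383 0.313     ] [  0.26572095  -1.34313781 108.56744369] [0.48496372 0.1800469  0.40156567]
```

```bash
python3 -m pendant '[[[0,-1.3,30],[0,0,0],1],[[0,0,30],[0,0,0],1],[[0,0,28],[0,0,0],1],[[0,0,20],[0,0,0],1],[[0,0,0],[0,0,0],1],[[0,0,0],[0,0,0],0.2],[[0,0,0],[0,0,0],0.2],[[0,0,0],[0,0,0],0.2],[[0,0,0],[0,0,0],0.2],[[0,0,0],[0,0,0],0.2],[[0,0,0],[0,0,0],0.2],[[0,0,0],[0,0,0],0.2]]' 60
python3 -m pendant '[[[0,0,0],[0,0,0],0.2],[[0,0,0],[0,0,0],0.2]]'
```

```text
t: 17.58
tool_pos: [0.4836, 0.1806, 0.2972]
tool_rot: [2.284, 2.155, 0.004]
contact_force: [-1.9, 0.2, 6.3]
opening: 0.0333
grip_force: 59.0
t: 17.75
tool_pos: [0.4836, 0.1806, 0.2972]
tool_rot: [2.284, 2.155, 0.004]
contact_force: [-1.6, 0.1, 5.6]
opening: 0.0333
grip_force: 59.0
```

```bash
python3 - <<'E'
import numpy as np
t=np.r_[np.arange(0,1.65,.08),1.66,1.70]; x=200*np.sin(.14-t); z=200*np.cos(.14-t)
r=np.round(np.c_[np.diff(x),-np.diff(z)],1); print([f'{a},0,{b}' for a,b in r])
E
```

```text
['-15.9,0,-1.6', '-16.0,0,-0.3', '-16.0,0,1.0', '-15.8,0,2.2', '-15.6,0,3.5', '-15.3,0,4.7', '-14.9,0,5.9', '-14.3,0,7.1', '-13.7,0,8.2', '-13.0,0,9.3', '-12.2,0,10.3', '-11.4,0,11.2', '-10.4,0,12.1', '-9.4,0,12.9', '-8.4,0,13.6', '-7.3,0,14.3', '-6.1,0,14.8', '-4.9,0,15.2', '-3.7,0,15.6', '-2.4,0,15.8', '-1.0,0,12.0', '-0.2,0,8.0']
```

```bash
python3 -m pendant '[[[-15.9,0,-1.6],[0,0,0],0.2],[[-16,0,-0.3],[0,0,0],0.2],[[-16,0,1],[0,0,0],0.2],[[-15.8,0,2.2],[0,0,0],0.2],[[0,0,0],[0,0,0],0.2]]'
python3 - <<'E'
from h import *
o=get_obs();print(totool(np.array([.4836,.1806,.2972])+[0,0,0])) 
E
```

```text
t: 18.17
tool_pos: [0.4793, 0.1149, 0.2955]
tool_rot: [2.29, 2.149, 0.0]
contact_force: [-4.0, 0.7, 5.7]
opening: 0.032
grip_force: 63.9
[65.83038116  0.08278254 -1.77352937]
```

```bash
python3 -m pendant '[[[-15.6,0,3.5],[0,0,0],0.2],[[-15.3,0,4.7],[0,0,0],0.2],[[-14.9,0,5.9],[0,0,0],0.2],[[-14.3,0,7.1],[0,0,0],0.2],[[-13.7,0,8.2],[0,0,0],0.2],[[-13,0,9.3],[0,0,0],0.2],[[0,0,0],[0,0,0],0.2]]'
python3 - <<'E'
from h import *
m,im=snap('wrist','w12'); ms,s=snap('scene','s12')
o=np.hstack([cv2.resize(im[150:360,180:380],(380,400)),cv2.resize(s[60:280,280:440],(300,400))]); cv2.imwrite('pics/c7.png',o[:,:,::-1])
E
```

```text
t: 18.75
tool_pos: [0.4738, 0.0285, 0.2531]
tool_rot: [-2.287, -2.153, 0.003]
contact_force: [-0.6, 0.6, -0.6]
opening: 0.0171
grip_force: 0.0
```

View pics/c7.png

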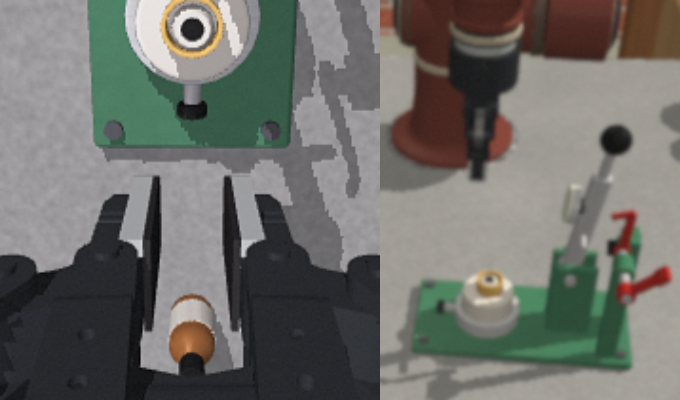

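The ball slipped out (lever sprang back up; gripper empty); the grip was too shallow. Regrip about 11 mm deeper and harder.

```bash
python3 -m pendant '[[[0,0,-38],[0,0,0],1],[[0,0,-38],[0,0,0],1],[[0,0,-38],[0,0,0],1],[[0,0,-34],[0,0,0],1],[[38,0,0],[0,0,0],1],[[38,0,0],[0,0,0],1],[[38,0,0],[0,0,0],1],[[38,0,0],[0,0,0],1],[[0,0,0],[0,0,0],1],[[0,0,0],[0,0,0],1],[[0,0,0],[0,0,0],1]]' 100
python3 - <<'E'
from h import *
m,im=snap('wrist','w13'); h=cv2.cvtColor(im,cv2.COLOR_RGB2HSV)[:,:,2]
b=[.4825,.1803,.313]; p=proj(m,b); print(p)
x,y=map(int,p); k=np.zeros_like(h); k[y-50:y+40,x-50:x+50]=(h[y-50:y+40,x-50:x+50]<50)*255
c,_=cv2.findContours(k,0,1); c=max(c,key=cv2.contourArea); u,r=cv2.minEnclosingCircle(c); print(u,r)
q=plane(m,*u,.313); print(q,totool([q[0],q[1],.283]),get_obs()['tool_pos']); 
E
```

```text
t: 19.77
tool_pos: [0.4833, 0.1824, 0.4034]
tool_rot: [2.283, 2.157, 0.001]
contact_force: [-0.3, 0.3, 0.1]
opening: 0.0852
grip_force: 0.0
(np.float64(279.7340803289881), np.float64(211.71335099427318))
(280.9912414550781, 211.44737243652344) 22.127079010009766
[0.48352778 0.18046604 0.313     ] [ -1.24933696   0.13118792 120.26805511] [0.48334597 0.18172605 0.40326788]
```

```bash
python3 -m pendant '[[[-1.2,0,30],[0,0,0],1],[[0,0,30],[0,0,0],1],[[0,0,30],[0,0,0],1],[[0,0,20],[0,0,0],1],[[0,0,10],[0,0,0],1],[[0,0,0],[0,0,0],0.2],[[0,0,0],[0,0,0],0.2],[[0,0,0],[0,0,0],0.2],[[0,0,0],[0,0,0],0.2],[[0,0,0],[0,0,0],0.2],[[0,0,0],[0,0,0],0.2],[[0,0,0],[0,0,0],0.2]]' 100
python3 -m pendant '[[[0,0,0],[0,0,0],0.2],[[0,0,0],[0,0,0],0.2]]'
```

```text
t: 20.82
tool_pos: [0.4836, 0.1808, 0.2855]
tool_rot: [2.284, 2.155, 0.004]
contact_force: [-3.2, -0.0, 6.1]
opening: 0.0327
grip_force: 98.5
t: 20.98
tool_pos: [0.4836, 0.1808, 0.2855]
tool_rot: [2.284, 2.155, 0.004]
contact_force: [-2.1, -0.9, 5.5]
opening: 0.0328
grip_force: 98.5
```

```bash
python3 -m pendant '[[[-8.6,0,-1.2],[0,0.05,0],0.2],[[-8.6,0,-1.2],[0,0.05,0],0.2],[[0,0,0],[0,0,0],0.2]]' 100
python3 -m pendant '[[[-17.2,0,-1.9],[0,0.1,0],0.2],[[-17.2,0,-1.9],[0,0.1,0],0.2],[[0,0,0],[0,0,0],0.2]]'
python3 - <<'E'
from h import *
o=get_obs(); print(o['q'],R.from_rotvec(o['tool_rot']).as_matrix().round(3))
E
```

```text
t: 21.23
tool_pos: [0.4825, 0.1625, 0.2876]
tool_rot: [-2.234, -2.106, -0.117]
contact_force: [-3.8, 0.8, 6.6]
opening: 0.0326
grip_force: 99.0
t: 21.48
tool_pos: [0.4801, 0.1254, 0.2858]
tool_rot: [-2.126, -1.997, -0.325]
contact_force: [-7.2, 0.0, 7.9]
opening: 0.033
grip_force: 100.9
[-6.77499884e-02 -3.34854912e-01  1.89334942e+00  3.02919488e-01
  1.58395991e+00 -1.62299160e-03] [[ 0.059  0.998  0.019]
 [ 0.953 -0.062  0.298]
 [ 0.298  0.    -0.954]]
```

```bash
python3 -m pendant '[[[-17.2,-0.4,-1.9],[0,0.1,0],0.2],[[-17.2,-0.4,-1.9],[0,0.1,0],0.2],[[0,0,0],[0,0,0],0.2]]'
python3 -m pendant '[[[-17.2,-0.3,-1.9],[0,0.1,0],0.2],[[-17.2,-0.3,-1.9],[0,0.1,0],0.2],[[0,0,0],[0,0,0],0.2]]'
python3 - <<'E'
from h import *
o=get_obs(); print(o['q'],R.from_rotvec(o['tool_rot']).as_matrix().round(3))
E
```

```text
t: 21.73
tool_pos: [0.4779, 0.0914, 0.2767]
tool_rot: [-2.007, -1.884, -0.516]
contact_force: [-5.0, -1.2, 9.3]
opening: 0.0331
grip_force: 103.3
t: 21.98
tool_pos: [0.4758, 0.0603, 0.2613]
tool_rot: [-1.878, -1.764, -0.689]
contact_force: [-4.3, -2.6, 8.6]
opening: 0.0326
grip_force: 107.0
[-0.40804127 -0.28274826  1.98165686  0.65906205  1.68957707 -0.34838493] [[ 0.048  0.998  0.041]
 [ 0.762 -0.063  0.645]
 [ 0.646  0.001 -0.763]]
```

```bash
python3 -m pendant '[[[-17.2,-0.3,-1.9],[0,0.1,0],0.2],[[-17.2,-0.3,-1.9],[0,0.1,0],0.2],[[-17.2,-0.3,-1.9],[0,0.1,0],0.2],[[0,0,0],[0,0,0],0.2]]'
python3 - <<'E'
from h import *
o=get_obs(); Rt=R.from_rotvec(o['tool_rot']).as_matrix(); print(o['q'],Rt.round(3))
b=o['tool_pos']-.0275*Rt[:,2]; d=(b-[.4752,.0522,.115]); x=d@[.061,.998,0]-.1; print('ball',b,'r',np.hypot(x,d[2]),'theta',.14-np.arctan2(x,d[2]))
snap('scene','s14')
E
```

```text
t: 22.32
tool_pos: [0.4732, 0.0205, 0.2266]
tool_rot: [-1.674, -1.569, -0.918]
contact_force: [-1.5, -3.9, 7.3]
opening: 0.0323
grip_force: 110.7
[-0.58559305 -0.11094776  2.00593245  0.84954647  1.79979967 -0.56555761] [[ 0.035  0.998  0.054]
 [ 0.536 -0.064  0.842]
 [ 0.843 -0.    -0.537]]
ball [ 0.47171772 -0.00265047  0.24139268] r 0.1999639965350679 theta 1.0265654835268025
```

```bash
cat >> h.py <<'E'
def lev():
    o=get_obs(); Rt=R.from_rotvec(o['tool_rot']).as_matrix()
    b=o['tool_pos']-.0275*Rt[:,2]; d=(b-[.4752,.0522,.115]); x=d@[.061,.998,0]-.1; th=.14-np.arctan2(x,d[2])
    print('ball',b.round(4),'r',np.hypot(x,d[2]).round(4),'theta',th.round(3),'F',o['contact_force'].round(1),'q',o['q'].round(2)); return th,Rt,b
E
python3 -m pendant '[[[-17.2,-0.3,-1.9],[0,0.1,0],0.2],[[-17.2,-0.3,-1.9],[0,0.1,0],0.2],[[0,0,0],[0,0,0],0.2]]'
python3 - <<'E'
from h import *
th,Rt,b=lev(); t=np.linspace(th,1.68,7); ex=np.array([.061,.998,0])
p=np.outer(.2*np.sin(.14-t),ex)+np.outer(.2*np.cos(.14-t),[0,0,1]); print((np.diff(p,axis=0)@Rt*1000).round(1).tolist())
E
```

```text
t: 22.62
tool_pos: [0.4719, 0.0007, 0.1976]
tool_rot: [-1.53, -1.433, -1.051]
contact_force: [2.8, -3.7, 5.0]
opening: 0.0327
grip_force: 113.5
ball [ 0.4702 -0.025   0.2075] r 0.2 theta 1.23 F [ 2.8 -3.7  5. ] q [-0.66  0.05  2.    0.94  1.88 -0.69]
[[-15.0, 0.0, -1.2], [-15.0, 0.0, -0.0], [-15.0, 0.0, 1.1], [-14.8, 0.0, 2.2], [-14.6, 0.0, 3.3], [-14.3, 0.0, 4.4]]
```

```bash
python3 -m pendant '[[[-15,0,-1.2],[0,0,0],0.2],[[-15,0,0],[0,0,0],0.2],[[-15,0,1.1],[0,0,0],0.2],[[0,0,0],[0,0,0],0.2]]' 110
python3 -c "
from h import *
lev()"
python3 -m pendant '[[[-14.8,0,2.2],[0,0,0],0.2],[[-14.6,0,3.3],[0,0,0],0.2],[[0,0,0],[0,0,0],0.2]]'
python3 -c "
from h import *
lev()"
```

```text
t: 22.95
tool_pos: [0.471, -0.0144, 0.158]
tool_rot: [-1.53, -1.442, -1.049]
contact_force: [0.4, -5.1, 7.7]
opening: 0.0325
grip_force: 114.8
ball [ 0.4694 -0.0399  0.168 ] r 0.1995 theta 1.442 F [ 0.4 -5.1  7.7] q [-0.68  0.13  1.99  0.91  1.85 -0.77]
t: 23.2
tool_pos: [0.4706, -0.0204, 0.1282]
tool_rot: [-1.534, -1.441, -1.045]
contact_force: [-0.7, -11.6, 7.4]
opening: 0.0325
grip_force: 114.3
ball [ 0.469  -0.046   0.1382] r 0.1997 theta 1.594 F [ -0.7 -11.6   7.4] q [-0.69  0.19  1.98  0.89  1.82 -0.82]
```

```bash
python3 -m pendant '[[[-9.5,0,1.2],[0,0,0],0.2],[[-5,0,1.5],[0,0,0],0.2],[[0,0,0],[0,0,0],0.2]]'
python3 -c "
from h import *
th,Rt,b=lev(); print(Rt[2],Rt[1])"
python3 -m pendant '[[[-5,0,1.8],[0,0,0],0.2],[[0,0,0],[0,0,0],0.2]]'
python3 -c "
from h import *
lev()"
```

```text
t: 23.45
tool_pos: [0.4703, -0.0209, 0.1144]
tool_rot: [-1.531, -1.437, -1.045]
contact_force: [8.0, 1.4, 5.9]
opening: 0.0327
grip_force: 112.8
ball [ 0.4687 -0.0465  0.1244] r 0.1991 theta 1.664 F [8.  1.4 5.9] q [-0.69  0.22  1.98  0.88  1.8  -0.84]
[ 0.93218801 -0.00272731 -0.36196418] [ 0.36112988 -0.06126282  0.93050098]
t: 23.62
tool_pos: [0.4704, -0.0207, 0.1127]
tool_rot: [-1.522, -1.437, -1.049]
contact_force: [2.1, 3.8, 20.7]
opening: 0.0319
grip_force: 110.0
ball [ 0.4689 -0.0464  0.1225] r 0.1989 theta 1.673 F [ 2.1  3.8 20.7] q [-0.69  0.23  1.98  0.88  1.81 -0.84]
```

```bash
python3 -m pendant '[[[-2.5,0,1],[0,0,0],0.2],[[0,0,0],[0,0,0],0.2],[[0,0,0],[0,0,0],0.2]]'
python3 - <<'E'
from h import *
lev(); ms,s=snap('scene','s15'); h=cv2.cvtColor(s,cv2.COLOR_RGB2HSV)
e=ring(s,proj(ms,[.4752,.0522,.083])); print('collar blob',e, 'expected',proj(ms,[.4752,.0522,.075]))
# seated reference before pressing
print('ref',ring(load('s10')[1],proj(ms,[.4752,.0522,.083])))
for z in(.115,.1225): print(proj(ms,np.array([.469,-.0477,z])))
x,y=map(int,proj(ms,[.469,-.0477,.118])); print(h[y-14:y+16:2,x-22:x+24:2,2])
E
```

```text
t: 23.87
tool_pos: [0.4704, -0.0207, 0.1127]
tool_rot: [-1.517, -1.437, -1.051]
contact_force: [-0.7, 2.5, 30.2]
opening: 0.0325
grip_force: 111.1
ball [ 0.4689 -0.0464  0.1224] r 0.1989 theta 1.674 F [-0.7  2.5 30.2] q [-0.69  0.23  1.98  0.89  1.81 -0.85]
collar blob ((279.4001770019531, 362.17352294921875), (38.67558670043945, 41.361732482910156), 76.24967193603516) expected (np.float64(337.28948251226956), np.float64(215.6603878210613))
ref ((279.3874206542969, 362.1257629394531), (38.762969970703125, 41.45588684082031), 76.77255249023438)
(np.float64(296.5479837699547), np.float64(200.58512188016857))
(np.float64(296.53828605049256), np.float64(198.2321042292675))
[[ 62  60  51  48  46  45  55  63  62  64 120 162 168 170 168 168 172 170
  168 169 170 170 169]
 [ 66  65  64  60  48  45  58  53  53  55  75 138 163 166 170 167 167 171
  168 169 169 170 170]
 [ 62  65  67  58  46  51  85  59  41  43  59 128 165 163 160 161 167 169
  167 166 168 169 168]
 [ 51  57  63  59  54  46  50  44  41  41  44  58  96 130 156 168 174 175
  167 167 169 172 171]
 [ 53  44  51  58  63  63  67  68 
[... 333 characters left out ...]
185 184 185 178 162]
 [ 62  60  61  57  70 112 108  60  52  65 116 152 171 164 136 153 172 175
  180 183 185 173 143]
 [ 66  63  65  64  66  67  65  62  60  57  62  78 107 133 160 173 172 152
  135 136 139 136 125]
 [ 51  52  50  58  63  59  55  54  56  47  46  49  56  63  82 110 146 163
  151 150 148 145 131]
 [ 47  45  44  59  81  54  45  69 108  97  71  53  47  46  48  70 115 155
  168 170 171 170 154]
 [ 48  48  47  49  51  45  62 127 162 160 147 125  99  71  58  93 135 165
  171 172 172 172 169]
 [100  89  86  85  79  80 108 159 169 167 170 167 160 145 130 140 156 168
  169 168 172 171 174]
 [162 155 154 155 155 156 157 167 169 166 169 170 169 168 152 146 141 147
  157 159 161 162 164]]
```

```bash
python3 - <<'E'
from h import *
m,s=load('s15'); ex=np.array([.061,.998,0]); O=np.array([.4752,.0522,0])
for th in(1.64,1.674,1.71):
    print(th,[np.round(proj(m,O+ex*(.1+r*np.sin(.14-th))+[0,0,.115+r*np.cos(.14-th)]),1).tolist() for r in(.17,.165,.16,.155,.15)])
g=cv2.cvtColor(s,cv2.COLOR_RGB2GRAY)
for c in(308,310,312,314,316,318,320,324): print(c,g[190:214,c])
h=cv2.cvtColor(s,cv2.COLOR_RGB2HSV); k=cv2.inRange(h,(10,90,40),(28,255,255))[195:240,320:356]; ys,xs=np.nonzero(k); print('brass',len(ys),ys.min()+195,ys.max()+195,xs.min()+320,xs.max()+320)
k=cv2.inRange(cv2.cvtColor(load('s10')[1],cv2.COLOR_RGB2HSV),(10,90,40),(28,255,255))[195:240,320:356]; ys,xs=np.nonzero(k); print('ref',len(ys),ys.min()+195,ys.max()+195,xs.min()+320,xs.max()+320)
E
```

```text
1.64 [[309.2, 197.7], [311.3, 197.9], [313.4, 198.2], [315.5, 198.4], [317.6, 198.7]]
1.674 [[309.1, 199.5], [311.2, 199.7], [313.2, 199.9], [315.3, 200.1], [317.4, 200.3]]
1.71 [[309.0, 201.4], [311.1, 201.5], [313.2, 201.7], [315.2, 201.8], [317.3, 202.0]]
308 [166 173 180 169 128  88  79 101 132 166 184 173 153 150 159 161 154 153
 157 162 166 165 160 145]
310 [163 164 166 165 158 149 151 158 169 182 190 177 153 133 133 148 160 166
 168 168 167 166 164 152]
312 [163 165 164 164 163 164 165 165 170 181 190 180 157 134 133 147 160 168
 168 169 168 165 164 154]
314 [166 166 167 166 168 169 169 168 171 182 192 182 158 137 131 147 161 167
 170 168 169 168 165 157]
316 [168 169 167 166 166 167 168 170 170 174 178 170 153 134 131 143 160 166
 168 170 169 169 167 158]
318 [166 168 167 167 168 168 167 167 165 159 150 141 131 123 121 128 141 151
 160 166 169 170 169 161]
320 [164 165 166 166 166 168 170 180 190 193 183 158 131 119 116 115 117 127
 144 160 168 169 170 162]
324 [168 167 167 166 164 166 170 185 200 203 196 173 143 124 117 117 117 127
 143 161 168 171 171 169]
brass 32 219 222 333 343
ref 109 209 222 332 345
```

```bash
python3 -m pendant '[[[0,0,0],[0,0,0],0.2],[[0,0,0],[0,0,0],0.2],[[0,0,0],[0,0,0],0.2],[[0,0,0],[0,0,0],0.2],[[0,0,0],[0,0,0],0.2],[[0,0,0],[0,0,0],0.2],[[0,0,0],[0,0,0],0.2],[[0,0,0],[0,0,0],0.2],[[0,0,0],[0,0,0],0.2],[[0,0,0],[0,0,0],0.2],[[0,0,0],[0,0,0],0.2],[[0,0,0],[0,0,0],0.2]]'
python3 - <<'E'
from h import *
m,s=snap('scene','s16'); r=load('scene0')[1]
for n,b in dict(tin=(200,255,240,292),finished=(252,286,290,328),dropper=(236,205,254,236),rings=(135,212,216,236)).items():
    x0,y0,x1,y1=b; print(n,np.abs(s[y0:y1,x0:x1].astype(int)-r[y0:y1,x0:x1]).mean().round(1))
h=cv2.cvtColor(s,cv2.COLOR_RGB2GRAY); print(h[196:208,314])
E
```

```text
t: 24.92
tool_pos: [0.4704, -0.0207, 0.1127]
tool_rot: [-1.518, -1.437, -1.051]
contact_force: [-1.6, 2.6, 28.9]
opening: 0.0321
grip_force: 111.1
tin 12.5
finished 13.3
dropper 7.8
rings 11.6
[168 167 172 183 193 182 158 137 131 146 161 168]
```

```bash
python3 - <<'E'
from h import *
g=lambda f:cv2.cvtColor(load(f)[1],cv2.COLOR_RGB2GRAY).astype(np.float32)
s,r=g('s16'),g('scene0')
for n,b in dict(tin=(196,252,244,296),finished=(250,284,292,330),dropper=(234,203,256,238),bench=(60,190,130,250)).items():
    x0,y0,x1,y1=b; t=r[y0:y1,x0:x1]; R_=cv2.matchTemplate(s[y0-6:y1+6,x0-6:x1+6],t,cv2.TM_CCOEFF_NORMED); _,v,_,l=cv2.minMaxLoc(R_); print(n,v,l,(s[y0:y1,x0:x1]-t).mean())
E
```

```text
tin 0.9276483058929443 (6, 7) 7.597538
finished 0.9670370221138 (6, 6) 13.272257
dropper 0.9493321776390076 (6, 6) 5.064935
bench 0.4726259410381317 (5, 6) -12.569524
```

Bystanders haven't moved (the differences are lighting and shadow only), and the lever is holding steady at about 29 N.

```bash
python3 -c "
from station import ctrl
print(ctrl.finish_job())"
```

```text
the job is handed in; nothing more can be done
None
```

Handed in at about 25 s: the collar is seated on the shoulder, the catch is flipped right back, and the lever is held down by its ball with about 29 N upward on the tool, so the face bears on the collar; the first pull slipped off the ball and I regripped it deeper, the bystanders matched their starting places in the scene picture, and I viewed 11 pictures against the limit of 10.

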